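# Swing the fondue board home, lock it and set it

### The job

Push the flat serving board so that it swings round the steel pin in its notch, staying flat on the counter with the notch snug on the pin, until its long edge lies flush along the dark wooden fence, then turn the pegged wooden cleat fully behind the board's opposite long edge to lock it. Next reach under the wire rack for the aluminium burner and stand it upright inside the large inlaid disc, and after that stand the short glass ramekin upright inside the small inlaid disc; let go of both. Leave the lidded tin and the tall tumbler where they stand and do not bump the rack.

Things in the scene. Friction and masses are not known exactly. Their poses are not given: they have to be found in the camera images.
- fixture: Fixed pivot fixture. Origin on the counter on the axis of its pin (12 mm diameter, 25 mm high). Its x axis is the board's home direction (level, roughly to the robot's left), y points roughly towards the robot, z up. A fixed dark wooden fence, 18 mm high, runs from x=30 to 235 mm; its face towards the board is at y=+56.5 mm.
- pin (a point): The axis of the steel pivot pin, at counter level.
- board: Loose flat wooden board 280 x 110 x 14 mm, 0.28 kg. Origin at its underside, where the pin sits in the end notch (slot 15 mm wide, bottom at x=8 mm). Spans x=-30 to 250, y=-55 to 55 mm. Starts on the pin, turned 29 to 49 degrees clockwise (from above) from home; home: x axis along the fixture's x, origin at the pin, edge y=+55 at the fence. Push at edge y=-55; slides with 1 to 3 N.
- big_disc (a point): Centre of the large flush inlaid dark disc, 96 mm diameter, on the board's top (board x=180, y=0, z=14 mm).
- small_disc (a point): Centre of the small flush inlaid dark disc, 80 mm diameter, on the board's top (board x=75, y=0, z=14 mm).
- cleat (a joint): Angle (rad, -0.4 to 1.62) of the wooden locking cleat: a flat arm 20 mm wide, 68 mm long, z=3.5 to 17.5 mm, on a vertical axis at fixture x=275, y=-69 mm. At 0 the arm points along fixture -y; it grows clockwise from above; at 1.57 the arm points along fixture -x, behind the home board's far long edge with 4 mm gap. Stays where left (friction 0.04 N m).
- cleat_peg (a point): Top centre of the upright steel peg on the cleat's arm, 14 mm diameter, standing from z=17.5 to 51.5 mm, 60 mm from the cleat's axis. It can be pushed sideways.
- cleat_axis (a point): Centre of the cleat's turning axis, at the top of its arm (z=17.5 mm).
- rack: Fixed steel wire rack, 300 mm wide, 150 deep, bars at 210 mm height, open at the front. Origin on the counter under the middle of the front bar; x points into the rack, y along the front bar. Legs 10 mm thick at x=0, 150, y=+-150 mm. The bars block a vertical reach to what stands beneath; a tool tilted about 40 degrees, pointing forward and down, gets in and out along its own axis.
- burner: Aluminium burner, 0.25 kg, round: a foot disc 72 mm diameter and 6 mm high under a plain cylinder 56 mm diameter up to z=60 mm. Origin at the centre of its underside, z up. Stands under the wire rack, about 38 mm behind the front bar.
- tin: Bystander, leave alone: a lidded steel tin, 53 mm diameter, 75 mm high, also under the rack about 120 mm beside the burner, on either side. Origin at the centre of its underside.
- ramekin: Short clear glass ramekin, open at the top, rim 62 mm diameter, 45 mm high, narrowing slightly to the base, wall 4 mm, 0.12 kg. Origin at the centre of its underside, z up. Stands on the counter in front of the rack.
- tumbler: Bystander, leave alone: a tall clear glass tumbler, 60 mm diameter, 95 mm high, about 120 mm beside the ramekin, on either side. Origin at the centre of its underside.
Mind the look-alikes: they are no part of the job. Leave any pink or red look-alike of the burner alone.

How it is judged:
On the way, in this order (a step that is already met when the one before it is completed fails the run):
1. The board has swung round the pin and lies along the fence (angle between the x axis of board and the x axis of fixture, either way round below 0.035 rad and horizontal distance between board and pin below 0.008 m and height (world z) of board below 0.004 m), for 0.2 s.
2. The cleat is turned behind the board's far edge (all of step 1 and value of joint cleat above 1.4 rad), for 0.2 s.
3. The burner stands released inside the large disc of the locked board (all of step 2 and horizontal distance between burner and big_disc below 0.012 m and z of burner in the frame of board between 0.01 and 0.018 m and angle between burner's own z axis and vertical below 0.06 rad and contact force between the fingers and burner below 0.1 N and linear speed of burner below 0.02 m/s), for 0.2 s.
4. The ramekin stands released inside the small disc (all of step 3 and horizontal distance between ramekin and small_disc below 0.013 m and z of ramekin in the frame of board between 0.01 and 0.018 m and angle between ramekin's own z axis and vertical below 0.06 rad and contact force between the fingers and ramekin below 0.1 N and linear speed of ramekin below 0.02 m/s), for 0.2 s.
At the end, for the whole second after the job is handed in: Board flat, within 2 degrees of the fixture's home direction, notch origin within 8 mm of the pin axis; cleat turned beyond 1.4 rad; burner upright within 12 mm of the large disc's centre and ramekin upright within 13 mm of the small disc's centre, both standing on the board, released and at rest (all of step 4); the robot touches nothing.
It fails at once if The tin or the tumbler was moved more than 30 mm (distance of any of tin, tumbler from where it was at the start of the episode above 0.03 m).
It fails at once if The board came off its pin or was lifted from the counter (horizontal distance between board and pin above 0.02 m or height (world z) of board above 0.012 m).
It fails at once if The rack was bumped hard (over 15 N) (contact force between any of the fingers, the arm, burner and rack above 15 N).
It also fails if it takes over 72 s, if anything falls off the work surface, if the arm or the gripper's body presses on something with over 40 N, if the wrist force passes 120 N, or if a joint passes its speed limit or range.

### The arm

A 6-joint arm with a two-finger parallel gripper is mounted at the origin on the work surface. World frame = base frame: x ahead of the robot, y to its left, z up, the work surface at z = 0. Lengths are in m, angles in rad, forces in N, time in s.
With the tool pointing down it reaches from about 0.25 to 0.775 m from the base axis. Payload 4 kg.
Tool frame: the origin (TCP) lies midway between the tips of the shut fingers; the grasp point (between the pads) lies robot.grip_depth behind it (robot.grip_depth is the distance from the TCP to the grasp point, in m); z points along the fingers, y is the direction in which the jaws open and shut (so a half turn about z gives the same grasp; the last joint's range is limited). The gripper opens to 94 mm and grips with 3 to 60 N. Pads are 16 mm wide; open, the fingers measure 119 mm over their backs; the gripper's body (75 mm by 177 mm) begins 78 mm behind the grasp point.
Start: joints at [-1.276, 0.087, 1.371, -0, 1.684, -0.103], TCP at [0.213, -0.507, 0.18] pointing down, gripper open.
Joint ranges: [-3.1, 3.1], [-0.76, 2.03], [0.27, 2.55], [-1.08, 4.22], [0.17, 2.65], [-2.57, 2.57]. Speed limits (rad/s): [2.79, 2.79, 3.14, 3.14, 3.14, 3.14].

### API

Orientations are given as a rotation vector (axis times angle).
In Python, from station import robot gives the robot as it stands. The module is installed in compiled form; this text tells all that it offers. Calls block until the motion is done:
- robot.reach(position, orientation): joint-space move of the TCP to a pose.
- robot.move_linear(position, attitude=None, vel=0.15, force_limit=None): straight line of the TCP; attitude=None keeps the orientation; vel is the mean speed in m/s. With force_limit (N) it stops when the force on the tool has changed by that much, and returns True; else False.
- robot.set_joints(angles): joint-space move.
- robot.grip(opening, newtons=None): opening from 0.0 (shut) to 1.0 (fully open); newtons is the grip in N (None keeps the last); returns when the fingers have stopped.
- robot.sleep(seconds).
- robot.inverse_kinematics(position, orientation): joint angles nearest the present ones, or None.
- robot.capture(name): name is "side" or "top" or "wrist"; returns a dict with "img" (384x512x3 uint8, blue, green, red), "depth" (384x512 float32, m along the optical axis (not along the pixel's ray), 0 where there is no reading), "camera_matrix" (3x3 intrinsics, pixels), "origin" and "orientation" of the camera in the world. Camera axes: x right, y down, z forward; pixel columns grow to the right and rows downward; lengths in m; the calibration is good to about 2 mm. A picture is of the moment at which its call begins.
A pose or a line that the arm cannot do raises robot.IKError and nothing moves.
- robot.close_job(): hands the job in, once; it reports no verdict.
Trained networks look in a picture, given as the dict that the camera call returned (one of the last four; its "shot" number tells which), for a name from the list of things; names that differ only in an ending like _2 or _b are one class to them, and where a whole thing is asked for, a point or a joint stands for the part that bears it (a point fixed in the world has none). Each returns a list of dicts, best first, with "p" (0 to 1); they miss things now and then, are a little off and sometimes report something else, mostly with a low value. They report only what shows in the picture. A call takes as long as a camera call. They do not tell look-alikes from the thing itself.
- robot.search_frame(picture, query): "position" ([column, row] in pixels, amid what is visible of it).
- robot.outline_of(picture, query): "region" (384x512 bool, what is visible of it) and "position" ([column, row] in pixels, amid what is visible of it).
- robot.spot_point(picture, query): "position" ([column, row] in pixels: a listed point, or the origin of a listed thing).
Readings, each from a call of its own:
- robot.read_time(): time.
- robot.read_q(): joint angles.
- robot.read_joint_vel(): joint speeds.
- robot.read_joint_torque(): joint torques, N m.
- robot.read_eef_pos(): TCP position.
- robot.read_orientation(): TCP orientation.
- robot.read_ft_force(): force on the tool from outside, world axes, zero at the start.
- robot.read_torque(): the same for the moment, N m.
- robot.read_gripper_width(): opening from 0.0 (shut) to 1.0 (fully open).
Only numpy, scipy, OpenCV 4.12 (cv2) and the standard library are available. Lean on these libraries where they do the work, as an engineer would, in place of code of your own. Each camera call takes 0.05 s, during which the arm holds its last target. There are 200 camera calls.

## Working session

There is one attempt and no reset: what is moved stays moved. The work goes in short steps, each a Python script; the robot and the scene stay as the last script left them, time stands still between calls to the robot, and variables do not carry over. Pictures are saved under pics/ and viewed, about 8 in all and at most 12, crops included, and the job is handed in when it is done.

```bash
mkdir -p pics
cat > h.py <<'E'
from station import robot
import numpy as np, cv2
from scipy.spatial.transform import Rotation as R
def Rc(c):
    o=np.array(c["orientation"],float)
    return o if o.shape==(3,3) else R.from_rotvec(o).as_matrix()
def ray(c,px):
    d=np.linalg.inv(c["camera_matrix"])@[px[0],px[1],1.]
    return np.array(c["origin"]),Rc(c)@d
def onz(c,px,z):
    o,d=ray(c,px); return o+d*(z-o[2])/d[2]
def dep(c,px):
    u,v=int(round(px[0])),int(round(px[1])); w=c["depth"][max(v-2,0):v+3,max(u-2,0):u+3]; w=w[w>0]
    o,d=ray(c,px); return o+d*np.median(w) if w.size else None
def cloud(c,mask=None):
    v,u=np.nonzero((c["depth"]>0) if mask is None else (mask&(c["depth"]>0)))
    d=np.linalg.inv(c["camera_matrix"])@np.stack([u,v,np.ones_like(u)]).astype(float)
    return np.array(c["origin"])+(Rc(c)@(d*c["depth"][v,u])).T
E
python3 - <<'E'
from h import *
np.set_printoptions(precision=3,suppress=True)
print(robot.grip_depth,robot.read_time(),robot.read_orientation())
ims=[]
for n in("top","side"):
    c=robot.capture(n); ims.append(c["img"]); print(n,c["origin"],c["orientation"])
    for q in["fixture","pin","board","big_disc","small_disc","cleat","cleat_peg","cleat_axis","rack","burner","tin","ramekin","tumbler"]:
        for f in("search_frame","spot_point"):
            try: r=getattr(robot,f)(c,q)
            except Exception as e: print(q,f,e); continue
            for x in r[:3]:
                if x["p"]>.2: print(q,f[:4],round(x["p"],2),np.array(x["position"]),onz(c,x["position"],0),dep(c,x["position"]))
cv2.imwrite("pics/a.png",cv2.resize(np.vstack(ims),(800,1200))[:600]);cv2.imwrite("pics/b.png",cv2.resize(ims[1],(800,600)))
print(robot.read_time())
E
```

```text
0.0188 0.0 [-3.078 -0.62   0.   ]
top [ 0.325 -0.056  1.012] [-1.976  2.23  -0.251]
fixture sear 0.57 [177.3 237.6] [0.451 0.145 0.   ] [0.449 0.142 0.017]
fixture sear 0.44 [321.1 137.8] [ 0.696 -0.302  0.   ] [ 0.695 -0.302  0.001]
fixture sear 0.37 [121.6 193. ] [0.598 0.295 0.   ] [0.593 0.289 0.018]
fixture spot 0.55 [228.6 206.2] [ 0.523 -0.007  0.   ] [ 0.52  -0.007  0.012]
pin sear 0.93 [170.6 237.1] [0.455 0.164 0.   ] [0.455 0.163 0.001]
pin spot 0.83 [227.2 208.8] [ 0.516 -0.002  0.   ] [ 0.513 -0.003  0.015]
board sear 0.77 [191.8 189.8] [0.583 0.093 0.   ] [0.579 0.091 0.016]
board spot 0.75 [227.3 207.4] [ 0.52  -0.003  0.   ] [ 0.516 -0.004  0.02 ]
big_disc sear 0.82 [191.8 191.2] [0.579 0.094 0.   ] [0.575 0.092 0.015]
big_disc sear 0.67 [296.7 234.2] [ 0.42  -0.188  0.   ] [ 0.42  -0.187  0.006]
big_disc spot 0.94 [169.8 184. ] [0.608 0.155 0.   ] [0.604 0.152 0.015]
small_disc sear 0.94 [189.9 190.8] [0.581 0.099 0.   ] [0.577 0.097 0.016]
small_disc spot 0.67 [203.1 196.6] [0.559 0.063 0.   ] [0.556 0.061 0.015]
small_disc spot 0.24 [340.3 230. ] [ 0.417 -0.311  0.
[... 3734 characters left out ...]
464  0.043]
burner spot 0.87 [281.7 210.1] [ 0.592 -0.181  0.   ] [ 0.574 -0.214  0.046]
burner spot 0.84 [348.1 276.2] [ 0.655 -0.467  0.   ] [ 0.638 -0.485  0.037]
tin sear 0.8 [303.1 229.7] [ 0.617 -0.275  0.   ] [ 0.584 -0.324  0.078]
tin spot 0.97 [305.1 241.7] [ 0.601 -0.316  0.   ] [ 0.588 -0.335  0.032]
ramekin sear 0.68 [226.2 219.4] [ 0.422 -0.145  0.   ] [ 0.419 -0.153  0.011]
ramekin sear 0.35 [240.9 156.9] [0.57  0.083 0.   ] [0.563 0.067 0.017]
ramekin spot 0.58 [226.  226.8] [ 0.411 -0.171  0.   ] [ 0.402 -0.197  0.037]
tumbler sear 0.93 [243.  251.4] [ 0.422 -0.273  0.   ] [ 0.414 -0.293  0.033]
tumbler spot 0.72 [243.6 262.5] [ 0.409 -0.308  0.   ] [ 0.398 -0.333  0.042]
2.6
```

View pics/a.png

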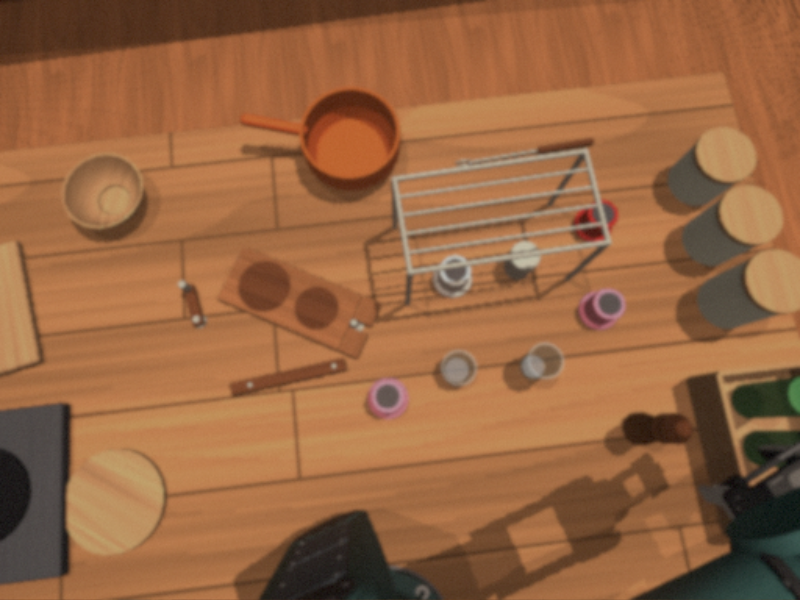

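View pics/b.png

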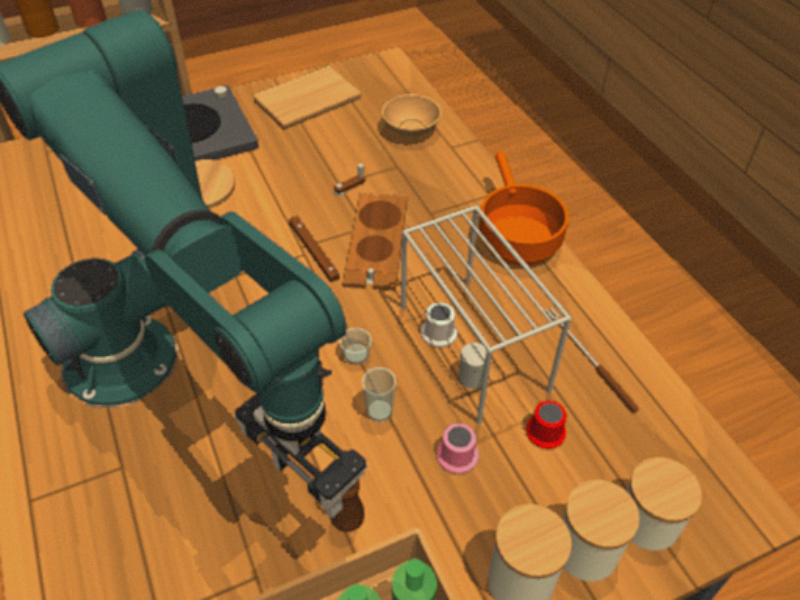

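The top view at 800×600 shows the silver burner under the rack at (455,277). The tin is at (524,260), the ramekin at (458,369), the tumbler at (542,362), the board at (297,303), the fence at (288,378) and the cleat at (191,303). Burner-like things: silver (455,277), pink (387,398), pink (602,308) and red (596,220). Only the silver one is under the rack, about 38 mm behind the front bar, and aluminium in colour. Next I'll measure these more precisely and make one enlarged crop.

Run:
```python
from h import *
np.set_printoptions(precision=4,suppress=True)
c=robot.capture("top"); P=cloud(c)
print("K",c["camera_matrix"][0,0])
def box(x0,x1,y0,y1,z0,z1): 
    m=(P[:,0]>x0)&(P[:,0]<x1)&(P[:,1]>y0)&(P[:,1]<y1)&(P[:,2]>z0)&(P[:,2]<z1); return P[m]
ct=box(.3,.5,-.1,.3,-.02,.012); print("counter z",np.median(ct[:,2]),ct[:,2].std())
def rect(n,Q):
    b=cv2.minAreaRect((Q[:,:2]*1000).astype(np.float32)); print(n,len(Q),np.median(Q[:,2]),b, cv2.boxPoints(b).round(1).tolist())
for q in["board","fixture","cleat","burner","tin","ramekin","tumbler","rack"]:
    for r in robot.outline_of(c,q)[:4]:
        if r["p"]<.3: continue
        Q=cloud(c,r["region"]); 
        if len(Q)<8: continue
        rect(q+" %.2f"%r["p"],Q); 
        t=Q[Q[:,2]>np.percentile(Q[:,2],95)-.006]; rect("   top",t)
rect("fence?",box(.40,.50,.03,.27,.012,.03))
rect("peg?",box(.55,.68,.24,.33,.035,.07)); rect("cleat?",box(.53,.68,.25,.33,.011,.03))
rect("pin?",box(.47,.55,-.04,.03,.020,.035))
rect("burner?",box(.53,.61,-.23,-.12,.05,.07))
rect("rackbars",box(.5,.9,-.45,-.05,.19,.23))
b=c["img"][90:260,100:340]; cv2.imwrite("pics/c.png",cv2.resize(b,None,fx=3.3,fy=3.3,interpolation=cv2.INTER_CUBIC))
```

```text
K 360.5476780891747
counter z 0.0008389744066844562 0.0021277243246243947
board 0.64 3577 0.014803290946529102 ((576.3838500976562, 94.16468811035156), (285.74676513671875, 113.18683624267578), 60.11114501953125) [[456.1000061035156, -1.5], [554.2999877929688, -57.900001525878906], [696.5999755859375, 189.8000030517578], [598.5, 246.1999969482422]]
   top 3340 0.01496543344023954 ((574.0868530273438, 93.06858825683594), (279.4593505859375, 110.29627227783203), 60.111148834228516) [[456.6000061035156, -0.6000000238418579], [552.2999877929688, -55.599998474121094], [691.5, 186.6999969482422], [595.9000244140625, 241.6999969482422]]
board 0.31 840 0.018555544247496336 ((496.1826171875, 173.63720703125), (334.964599609375, 170.1765899658203), 70.73636627197266) [[360.6000061035156, 43.599998474121094], [521.2999877929688, -12.5], [631.7999877929688, 303.70001220703125], [471.1000061035156, 359.79998779296875]]
   top 570 0.019346550221534586 ((493.5895080566406, 171.2783966064453), (318.33538818359375, 167.16629028320312), 70.26419067382812) [[361.20001220703125, 49.70000076293945], [518
[... 6800 characters left out ...]
.100000381469727], [519.7999877929688, -9.800000190734863], [531.5999755859375, 0.800000011920929], [506.6000061035156, 28.700000762939453]]
burner? 261 0.0608719717669004 ((584.02294921875, -189.79666137695312), (54.83989715576172, 52.98369598388672), 30.6671142578125) [[546.9000244140625, -181.0], [573.9000244140625, -226.60000610351562], [621.0999755859375, -198.60000610351562], [594.0999755859375, -153.0]]
rackbars 2356 0.21290748599650533 ((627.6923828125, -250.01368713378906), (159.52914428710938, 308.919189453125), 1.9183862209320068) [[542.7999877929688, -98.30000305175781], [553.0999755859375, -407.1000061035156], [712.5999755859375, -401.70001220703125], [702.2000122070312, -93.0]]
```

View pics/c.png

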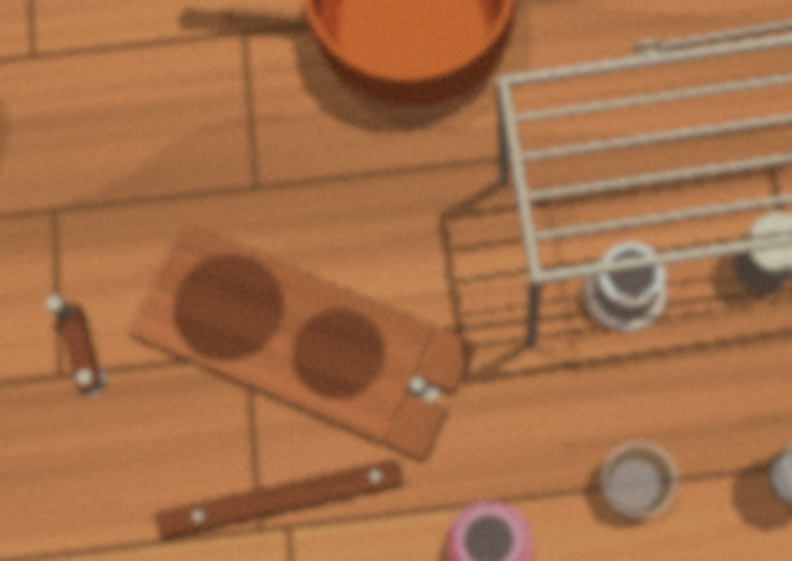

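The crop confirms the silver burner at crop (632,285), under the front bar. The geometry agrees: pin ≈ (0.517, -0.003), home direction ≈ 95.8°, board at 60.1°, cleat at about -0.09 rad. Now I'll push the board.

```bash
cat >> h.py <<'E'
pin=np.array([.517,-.003]); HOME=np.radians(95.76)
def u(a): return np.array([np.cos(a),np.sin(a)])
def down(phi):
    y=np.r_[u(phi),0]; z=np.array([0,0,-1.]); return R.from_matrix(np.c_[np.cross(y,z),y,z]).as_rotvec()
def F(x,y,h=None,p=None):
    h=HOME if h is None else h; return (pin if p is None else p)+x*u(h)+y*u(h+np.pi/2)
E
python3 - <<'E'
from h import *
np.set_printoptions(precision=4,suppress=True)
r=np.radians
robot.grip(0.0)
a0=r(60.1); ph=lambda a:a-np.pi
robot.reach([.36,-.02,.28],down(r(-80)))
p=F(.205,-.055-.008-.012,a0); print(p)
robot.reach([*p,.12],down(ph(a0))); print(robot.read_time(),robot.read_q())
robot.move_linear([*p,.007],vel=.15)
for k in range(1,5):
    a=a0+(HOME-a0-r(2))*k/4; s=.205-.002*k
    hit=robot.move_linear([*F(s,-.063,a),.007],down(ph(a)),vel=.1,force_limit=15); print(k,hit,robot.read_ft_force())
hit=robot.move_linear([*F(.195,-.063,HOME+r(1.5)),.007],down(ph(HOME)),vel=.03,force_limit=8); print(hit,robot.read_ft_force(),robot.read_eef_pos(),F(.195,-.063))
e=F(.195,-.085); robot.move_linear([*e,.007],vel=.1); robot.move_linear([*e,.12],vel=.25)
c=robot.capture("top"); print(robot.read_time())
P=cloud(c)
for r_ in robot.outline_of(c,"board")[:1]:
    Q=cloud(c,r_["region"]);Q=Q[(Q[:,2]>.009)&(Q[:,2]<.02)];print(r_["p"],cv2.minAreaRect((Q[:,:2]*1000).astype(np.float32)))
for q in("pin","big_disc","small_disc","cleat_peg","cleat_axis"):
    for x in robot.spot_point(c,q)[:1]: print(q,x["p"],dep(c,x["position"]))
cv2.imwrite("pics/d.png",cv2.resize(c["img"][90:260,60:300],None,fx=3.3,fy=3.3,interpolation=cv2.INTER_CUBIC))
E
```

```text
[0.6842 0.1373]
7.8083 [ 0.1159  0.4348  1.0604 -0.0003  1.6447  2.2092]
1 False [ 0.1402  0.5994 -0.1905]
2 False [-1.6301  0.0471  0.5691]
3 False [ 0.2769  0.4727 -0.4767]
4 False [-0.0755  0.7446 -0.1486]
False [ 0.543  -0.9147 -0.4297] [0.5548 0.1984 0.0071] [0.5601 0.1973]
12.2667
0.64 ((574.274169921875, 92.864013671875), (279.5920104980469, 110.69781494140625), 60.14558029174805)
big_disc 0.63 [0.5495 0.0702 0.0152]
small_disc 0.83 [0.5538 0.0678 0.0153]
```

View pics/d.png

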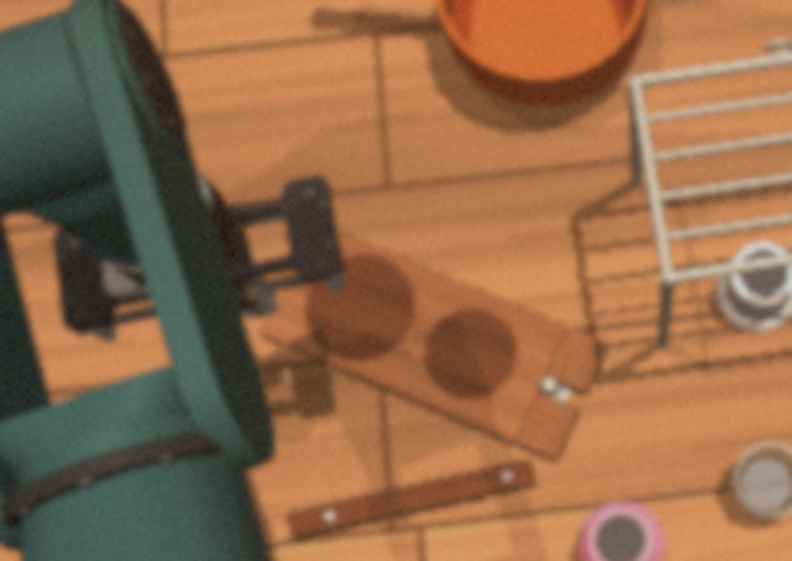

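The board has not moved: it still reads 60.1° and the push met no force. I'll check the gripper state.

Run:
```python
from h import *
np.set_printoptions(precision=4,suppress=True)
print(robot.read_gripper_width(),robot.read_eef_pos(),robot.read_orientation(),robot.read_q())
robot.grip(0.0,20); print(robot.read_gripper_width(),robot.read_time())
c=robot.capture("top"); Ri=Rc(c).T
def proj(p): q=c["camera_matrix"]@(Ri@(np.array(p)-c["origin"])); return q[:2]/q[2]
e=robot.read_eef_pos(); print("tcp px",proj(e), "in crop d",(proj(e)-[60,90])*3.3)
w=robot.capture("wrist"); print(w["origin"])
cv2.imwrite("pics/e.png",np.hstack([cv2.resize(c["img"][90:240,60:260],(400,300)),cv2.resize(w["img"],(400,300))]))
```

```text
0.0034719691883595234 [0.5812 0.1994 0.1183] [ 3.1371  0.1578 -0.0044] [0.2382 0.2514 1.3046 0.     1.5884 1.7084]
0.003921130986265275 12.7833
tcp px [142.4928 184.4305] in crop d [272.2263 311.6207]
[0.6485 0.2058 0.3239]
```

View pics/e.png

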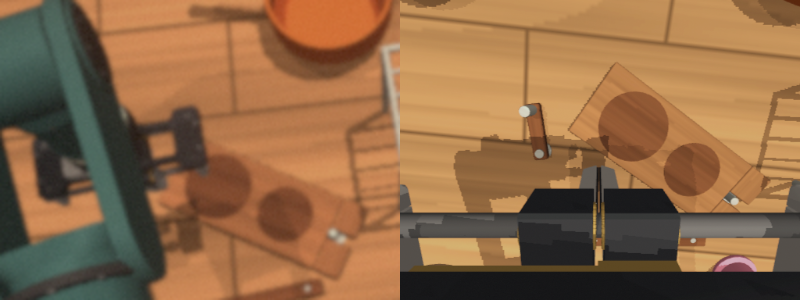

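The top and wrist views show the gripper shut, at about (170,170) in the left half, and the board still in its starting place. The TCP must have passed over it, so I'll probe the fingertip height with gentle touches.

Run:
```python
from h import *
np.set_printoptions(precision=4,suppress=True)
e=robot.read_eef_pos()
print(robot.read_ft_force())
robot.move_linear([e[0],e[1],.035],vel=.2)
h=robot.move_linear([e[0],e[1],.006],vel=.03,force_limit=3); print("board touch",h,robot.read_eef_pos(),robot.read_ft_force())
c=robot.capture("top"); w=robot.capture("wrist")
cv2.imwrite("pics/f.png",np.hstack([cv2.resize(c["img"][90:240,60:260],(400,300)),cv2.resize(w["img"],(400,300))]))
for s in robot.outline_of(c,"board")[:1]:
    Q=cloud(c,s["region"]);Q=Q[(Q[:,2]>.009)&(Q[:,2]<.02)];print(s["p"],cv2.minAreaRect((Q[:,:2]*1000).astype(np.float32)))
print(robot.read_time())
```

```text
[ 0.1596 -0.6285 -0.3364]
board touch False [0.5823 0.1996 0.0063] [-0.5409 -0.0161  0.5119]
0.63 ((574.0001831054688, 92.98681640625), (279.4823303222656, 110.25421142578125), 60.14798355102539)
14.725
```

View pics/f.png

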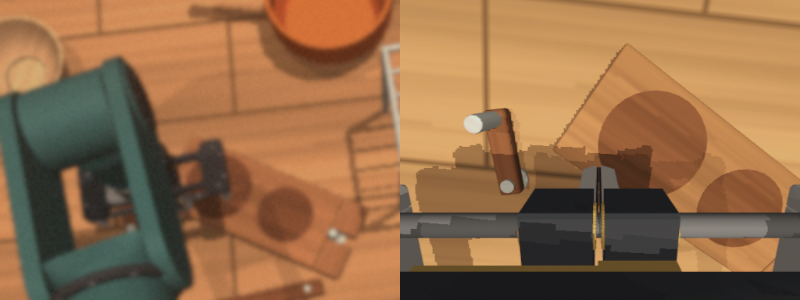

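Run:
```python
from h import *
np.set_printoptions(precision=4,suppress=True,linewidth=160)
w=robot.capture("wrist"); o=np.array(w["origin"]); e=robot.read_eef_pos()
print(o,Rc(w),e,R.from_rotvec(robot.read_orientation()).as_matrix())
q=w["camera_matrix"]@(Rc(w).T@(np.array(e)-o)); print("tcp px",q[:2]/q[2],q[2])
for u_ in (230,244,256,268): print(u_,[(v,round(float(w["depth"][v,u_]),3)) for v in range(200,345,8)])
for px in [(100,60),(320,60),(300,180),(330,120),(60,230)]: print(px,dep(w,px))
for s in robot.outline_of(w,"board")[:1]:
    Q=cloud(w,s["region"]);print(np.median(Q[:,2])); b=cv2.minAreaRect((Q[:,:2]*1000).astype(np.float32)); print(s["p"],b,cv2.boxPoints(b))
for n in("cleat_peg","big_disc","small_disc"):
  for s in robot.spot_point(w,n)[:1]: print(n,s["p"],s["position"],dep(w,s["position"]))
cv2.imwrite("pics/g.png",cv2.resize(w["img"][180:330,150:362],None,fx=3.5,fy=3.5))
```

```text
[0.6486 0.2058 0.2103] [[ 0.1004 -0.9679 -0.2304]
 [-0.9949 -0.0978 -0.0229]
 [-0.0003  0.2316 -0.9728]] [0.5823 0.1996 0.0063] [[ 0.9949  0.1004  0.0006]
 [ 0.1004 -0.9949  0.0001]
 [ 0.0006 -0.0001 -1.    ]]
tcp px [253.4023 213.469 ] 0.21391846034169484
230 [(200, 0.204), (208, 0.205), (216, 0.207), (224, 0.222), (232, 0.154), (240, 0.143), (248, 0.079), (256, 0.074), (264, 0.07), (272, 0.065), (280, 0.065), (288, 0.065), (296, 0.064), (304, 0.066), (312, 0.066), (320, 0.066), (328, 0.066), (336, 0.068), (344, 0.064)]
244 [(200, 0.205), (208, 0.204), (216, 0.179), (224, 0.166), (232, 0.153), (240, 0.144), (248, 0.077), (256, 0.073), (264, 0.069), (272, 0.066), (280, 0.064), (288, 0.066), (296, 0.066), (304, 0.066), (312, 0.066), (320, 0.067), (328, 0.068), (336, 0.067), (344, 0.064)]
256 [(200, 0.203), (208, 0.204), (216, 0.183), (224, 0.169), (232, 0.157), (240, 0.146), (248, 0.139), (256, 0.129), (264, 0.122), (272, 0.076), (280, 0.072), (288, 0.073), (296, 0.072), (304, 0.073), (312, 0.241), (320, 0.242), (328, 0.244), (336, 0.067), (344, 0.064)]
268 [(200, 0.205), (208, 0.205), (216, 0.179), (224, 0.165), (232, 0.154), (240, 0.143), (248, 0.078), (256, 0.073), (264, 0.069), (272, 0.065), (280, 0.064), (288, 0.065), (296, 0.065), (304, 0.066), (312, 0.067), (320, 0.066), (328, 0.066), (336, 0.067), (344, 0.064)]
(100, 60) [ 0.6768  0.3123 -0.0005]
(320, 60) [ 0.6916  0.1658 -0.0006]
(300, 180) [0.6118 0.1705 0.0138]
(330, 120) [0.6533 0.1566 0.0142]
(60, 230) [ 0.5521  0.345  -0.0003]
0.013815034777636181
0.76 ((580.919921875, 108.18975830078125), (249.4969940185547, 117.72235107421875), 60.10576248168945) [[467.7157  29.3759]
 [569.7747 -29.297 ]
 [694.1241 187.0036]
 [592.0651 245.6765]]
cleat_peg 0.73 [92.6, 159.6] [0.6186 0.2914 0.0507]
big_disc 0.6 [323.5, 190.3] [0.6063 0.1535 0.0141]
```

View pics/g.png

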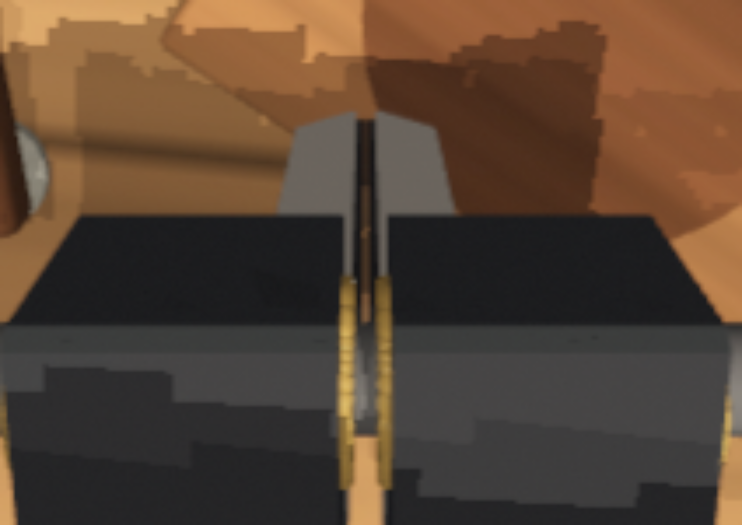

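The wrist depth shows the finger face bottoming out at z≈0.026 while the reported TCP is at 0.006. So the real fingertips sit about 20 mm behind the reported TCP. A touch on bare counter will measure the offset.

Run:
```python
from h import *
np.set_printoptions(precision=4,suppress=True)
a0=np.radians(60.1)
e=robot.read_eef_pos(); robot.move_linear([e[0],e[1],.09],vel=.3)
p=F(.205,-.055-.008-.014,a0)
robot.reach([*p,.04],down(a0-np.pi))
for zt in (-.03,):
    h=robot.move_linear([*p,zt],vel=.03,force_limit=3); print("touch",h,robot.read_eef_pos(),robot.read_ft_force(),robot.read_time())
w=robot.capture("wrist"); print([(v,round(float(w["depth"][v,256]),3)) for v in range(196,250,3)])
```

```text
touch True [ 0.6859  0.1363 -0.0249] [0.9649 0.335  5.3971] 17.9167
[(196, 0.187), (199, 0.186), (202, 0.186), (205, 0.187), (208, 0.187), (211, 0.189), (214, 0.186), (217, 0.181), (220, 0.175), (223, 0.171), (226, 0.166), (229, 0.161), (232, 0.157), (235, 0.153), (238, 0.15), (241, 0.147), (244, 0.143), (247, 0.14)]
```

The fingertips are about 24 mm shorter than the reported TCP (touch at z=-0.0249). I'll compensate along the tool axis and redo the push.

```bash
echo 'TO=.0242' >> h.py
python3 - <<'E'
from h import *
np.set_printoptions(precision=4,suppress=True)
r=np.radians; a0=r(60.1); ph=lambda a:a-np.pi; z=.006-TO
for k in range(0,5):
    a=a0+(HOME-a0-r(2))*k/4; s=.205-.002*k
    hit=robot.move_linear([*F(s,-.063,a),z],down(ph(a)),vel=.1,force_limit=15); print(k,hit,robot.read_ft_force())
hit=robot.move_linear([*F(.195,-.063,HOME+r(1.5)),z],down(ph(HOME)),vel=.03,force_limit=8); print(hit,robot.read_ft_force(),robot.read_eef_pos(),F(.195,-.063))
e=F(.195,-.085); robot.move_linear([*e,z],vel=.1); robot.move_linear([*e,.08],vel=.3)
for n in("top","wrist"):
    c=robot.capture(n)
    for s in robot.outline_of(c,"board")[:1]:
        Q=cloud(c,s["region"]);Q=Q[(Q[:,2]>.009)&(Q[:,2]<.02)];print(n,s["p"],np.median(Q[:,2]),cv2.minAreaRect((Q[:,:2]*1000).astype(np.float32)))
    for q in("pin","big_disc","small_disc","cleat_peg","cleat_axis"):
        for x in robot.spot_point(c,q)[:1]: print(q,x["p"],dep(c,x["position"]))
    cv2.imwrite(f"pics/h_{n}.png",c["img"])
print(robot.read_time())
E
```

```text
0 False [ 0.1948 -0.3708 -0.1842]
1 False [ 0.2035 -0.4717  0.8298]
2 False [ 0.7141 -0.8028 -0.5889]
3 False [0.2056 0.8133 0.7571]
4 False [ 0.1458 -0.3019 -0.2709]
True [0.9874 0.7579 1.6798] [ 0.5634  0.1979 -0.0178] [0.5601 0.1973]
top 0.92 0.014904319814356803 ((507.19158935546875, 105.86725616455078), (115.13555908203125, 280.6571960449219), 6.546009540557861)
pin 0.85 [0.5212 0.0011 0.021 ]
big_disc 0.57 [0.5006 0.1798 0.0156]
small_disc 0.57 [0.5089 0.0691 0.0147]
wrist 0.68 0.01373977500037088 ((507.2785949707031, 106.551025390625), (113.15667724609375, 279.8666076660156), 6.4428324699401855)
pin 0.62 [0.5291 0.009  0.0136]
small_disc 0.63 [0.5134 0.0745 0.014 ]
cleat_peg 0.66 [0.6205 0.2909 0.051 ]
cleat_axis 0.55 [0.5596 0.2774 0.0199]
21.9333
```

View pics/h_wrist.png

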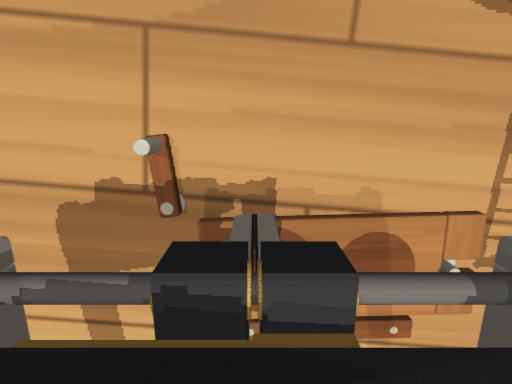

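The board lies along the fence: it measures 96.5° against a home direction of about 96°, and the push stopped on the fence with 8 N. The wrist view shows the cleat at (160,175) with its peg at (142,147). Next I'll swing the cleat.

```bash
cat >> h.py <<'E'
pin=np.array([.519,-.002]); HOME=np.radians(96.2)
E
python3 - <<'E'
from h import *
np.set_printoptions(precision=4,suppress=True)
r=np.radians; ax=np.array([.5596,.2774]); z=.027-TO
pos=lambda a,o: ax+.060*u(a)+o*u(a+np.pi/2)
a0=r(12.1); aE=HOME-np.pi+r(0.5)
robot.reach([*pos(a0,.032),.07],down(a0))
robot.move_linear([*pos(a0,.030),z],down(a0),vel=.2)
N=6
for k in range(N+1):
    a=a0+(aE-a0)*k/N
    hit=robot.move_linear([*pos(a,.0155),z],down(a),vel=.1,force_limit=12); print(k,hit,robot.read_ft_force())
    if hit: break
p=robot.read_eef_pos()[:2]; a=aE
e=p+.03*u(a+np.pi/2); robot.move_linear([*e,z],vel=.15); robot.move_linear([*e,.09],vel=.3)
c=robot.capture("top"); P=cloud(c)
Q=P[(P[:,0]>.5)&(P[:,0]<.62)&(P[:,1]>.18)&(P[:,1]<.27)&(P[:,2]>.035)&(P[:,2]<.06)]; print("peg",len(Q),Q.mean(0) if len(Q) else 0,"want",ax+.06*u(HOME-np.pi))
w=robot.capture("wrist")
for q in("cleat_peg","cleat_axis"):
  for cc in(c,w):
    for x in robot.spot_point(cc,q)[:1]: print(q,x["p"],dep(cc,x["position"]))
for s in robot.outline_of(w,"board")[:1]:
    Q=cloud(w,s["region"]);Q=Q[(Q[:,2]>.009)&(Q[:,2]<.016)];print(cv2.minAreaRect((Q[:,:2]*1000).astype(np.float32)))
cv2.imwrite("pics/i.png",w["img"]); print(robot.read_time())
E
```

```text
0 False [-0.1838 -0.1523  0.6257]
1 False [ 0.0354 -0.4737 -0.3524]
2 False [-0.3005  0.0517  0.6404]
3 False [-0.4538  0.6971 -1.3066]
4 False [ 0.2356 -0.0824 -0.3934]
5 False [ 0.5393 -0.4993 -0.1059]
6 False [ 0.4483 -0.279  -0.794 ]
peg 31 [0.5644 0.2173 0.0491] want [0.5661 0.2178]
cleat_peg 0.48 [0.562  0.2259 0.0295]
cleat_axis 0.47 [0.4574 0.1234 0.469 ]
cleat_axis 0.59 [0.5639 0.2752 0.0186]
27.7667
```

View pics/i.png

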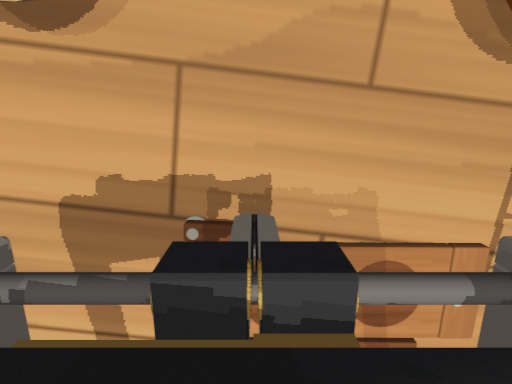

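The cleat sits behind the board: peg at (0.564, 0.217) against a wanted (0.566, 0.218). In the view its axis is at (192,232) and the arm lies along the board's edge. Next is the burner: measure it and check the tilted reach.

```bash
cat >> h.py <<'E'
def tilt(psi,th,flip):
    h=np.r_[u(psi),0]; k=np.array([0,0,1.]); z=np.sin(th)*h-np.cos(th)*k; x=np.cos(th)*h+np.sin(th)*k
    x=-x if flip else x
    return R.from_matrix(np.c_[x,np.cross(z,x),z]).as_rotvec(),z
def cmd(g,z): return np.array(g)+(robot.grip_depth+TO)*z
E
python3 - <<'E'
from h import *
from scipy.optimize import least_squares
np.set_printoptions(precision=3,suppress=True)
def circ(Q,r): 
    f=lambda p:np.hypot(Q[:,0]-p[0],Q[:,1]-p[1])-r
    s=least_squares(f,Q[:,:2].mean(0),loss="soft_l1",f_scale=.002); return s.x,np.abs(f(s.x)).mean()
for n in("top","side"):
    c=robot.capture(n)
    for q,z0,z1 in(("burner",.048,.068),("tin",.065,.085),("ramekin",.035,.055),("tumbler",.085,.105)):
        for s in robot.outline_of(c,q)[:4]:
            Q=cloud(c,s["region"]); Q=Q[(Q[:,2]>z0)&(Q[:,2]<z1)]
            if len(Q)<20: continue
            ce,rr=cv2.minEnclosingCircle((Q[:,:2]*1000).astype(np.float32)); b=Q[:,:2]
            mid=(np.percentile(b,2,0)+np.percentile(b,98,0))/2
            if q=="burner" and not(.53<mid[0]<.62 and -.24<mid[1]<-.14): continue
            print(n,q,round(s["p"],2),len(Q),np.array(ce),round(rr,1),"mid",mid,"ext",np.percentile(b,98,0)-np.percentile(b,2,0))
b=np.array([.586,-.188,.036])
for flip in(0,1):
  for psi in(0,10,18,25):
    for th in(40,45):
        o,z=tilt(np.radians(psi),np.radians(th),flip)
        print(flip,psi,th,robot.inverse_kinematics(cmd(b,z),o),robot.inverse_kinematics(cmd(b-.16*z,z),o) is not None, robot.inverse_kinematics(cmd([.5,.176,.06],z),o) is not None)
print(robot.read_time())
E
```

```text
top burner 0.59 262 [ 584.894 -190.597] 28.3 mid [ 0.584 -0.19 ] ext [0.051 0.051]
top tin 0.76 214 [ 591.918 -311.691] 26.0 mid [ 0.592 -0.311] ext [0.049 0.043]
top tumbler 0.84 127 [ 405.62  -308.756] 29.1 mid [ 0.406 -0.308] ext [0.056 0.055]
side burner 0.98 247 [ 585.28  -192.628] 30.2 mid [ 0.585 -0.193] ext [0.051 0.049]
side tin 0.65 234 [ 592.502 -313.189] 27.5 mid [ 0.591 -0.313] ext [0.046 0.049]
side ramekin 0.75 125 [ 416.391 -173.468] 32.2 mid [ 0.416 -0.174] ext [0.055 0.059]
side tumbler 0.96 165 [ 404.813 -309.535] 31.6 mid [ 0.405 -0.311] ext [0.055 0.057]
0 0 40 [-0.604  0.019  2.008  0.677  0.623  0.506] True True
0 0 45 [-0.635  0.012  2.065  0.886  0.572  0.291] True True
0 10 40 [-0.67   0.065  1.96   0.764  0.768  0.255] True True
0 10 45 [-0.708  0.064  2.01   0.935  0.746  0.077] True True
0 18 40 [-0.71   0.11   1.91   0.789  0.884  0.103] True True
0 18 45 [-0.751  0.115  1.954  0.934  0.878 -0.048] True True
0 25 40 [-0.735  0.155  1.859  0.792  0.984 -0.008] True True
0 25 45 [-0.778  0.165  1.896  0.917  0.987 -0.138] True True
1 0 40 None True True
1 0 45 None False True
1 10 40 None False True
1 10 45 None False True
1 18 40 None False True
1 18 45 None False True
1 25 40 None False True
1 25 45 None False True
28.2667
```

The burner is at (0.585, -0.192), which fits 38 mm behind the bar and 120 mm from the tin. I'll grasp it tilted 45° with heading +15°, so the gripper body clears the rack leg.

Run:
```python
from h import *
np.set_printoptions(precision=4,suppress=True)
o,z=tilt(np.radians(15),np.radians(45),0)
b=np.array([.585,-.1915,.036])
robot.grip(1.0,25)
robot.reach(cmd([.42,-.05,.24],z),o)
robot.reach(cmd(b-.19*z,z),o); print(robot.read_time(),robot.read_ft_force())
hit=robot.move_linear(cmd(b,z),o,vel=.15,force_limit=8); print("in",hit,robot.read_eef_pos()-cmd(b,z),robot.read_ft_force())
if not hit:
    robot.grip(0.0,25); print("w",robot.read_gripper_width(),robot.read_time())
    robot.move_linear(cmd(b+[0,0,.008],z),o,vel=.1,force_limit=15); print(robot.read_ft_force())
    hit=robot.move_linear(cmd(b-.19*z,z),o,vel=.15,force_limit=12); print("out",hit,robot.read_gripper_width(),robot.read_ft_force())
c=robot.capture("side"); cv2.imwrite("pics/j.png",c["img"][130:350,130:450]); print(robot.read_time())
```

```text
31.825 [-0.5886 -0.1226  0.4923]
in False [ 0.0001 -0.0005  0.0009] [-0.2527 -0.6572  0.1101]
w 0.5899786804141396 33.925
[ 0.0286 -0.6404 -3.22  ]
out False 0.5873094455650825 [-0.5869  0.9304 -2.5343]
35.6083
```

View pics/j.png

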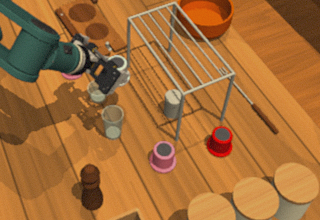

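The burner is held: width 0.587 (55 mm) and weight 2.5 N. The view shows it out of the rack at (120,65), with the tin and tumbler in place. Next I'll place it.

Run:
```python
from h import *
np.set_printoptions(precision=4,suppress=True)
o,z=tilt(np.radians(15),np.radians(45),0)
d=np.array([*F(.18,0),.050]); print(d)
robot.reach(cmd([.41,-.04,.22],z),o)
robot.reach(cmd(d+[0,0,.05],z),o)
robot.move_linear(cmd(d+[0,0,.012],z),o,vel=.15); print(robot.read_time(),robot.read_ft_force())
hit=robot.move_linear(cmd(d-[0,0,.004],z),o,vel=.03,force_limit=3); print(hit,robot.read_eef_pos()-cmd(d,z),robot.read_ft_force())
robot.grip(1.0); 
robot.move_linear(cmd(d-.12*z,z),o,vel=.2); print(robot.read_time())
robot.reach(cmd([.36,-.10,.22],np.array([0,0,-1.])),down(np.radians(-80)))
c=robot.capture("top"); s=robot.capture("side")
for n,cc in(("top",c),("side",s)):
    for r in robot.outline_of(cc,"burner")[:4]:
        Q=cloud(cc,r["region"]); Q=Q[(Q[:,2]>.064)&(Q[:,2]<.085)]
        if len(Q)>20: print(n,"burner",r["p"],cv2.minEnclosingCircle((Q[:,:2]*1000).astype(np.float32)),np.percentile(Q[:,2],[5,50,95]))
    for q in("ramekin",):
        for r in robot.outline_of(cc,q)[:2]:
            Q=cloud(cc,r["region"]); Q=Q[(Q[:,2]>.035)&(Q[:,2]<.055)]
            if len(Q)>20: print(n,q,r["p"],cv2.minEnclosingCircle((Q[:,:2]*1000).astype(np.float32)))
    for r in robot.outline_of(cc,"board")[:1]:
        Q=cloud(cc,r["region"]);Q=Q[(Q[:,2]>.009)&(Q[:,2]<.017)];print(n,cv2.minAreaRect((Q[:,:2]*1000).astype(np.float32)))
    for q in("big_disc","small_disc"): 
        for r in robot.spot_point(cc,q)[:1]: print(n,q,r["p"],onz(cc,r["position"],.014))
cv2.imwrite("pics/k.png",np.hstack([cv2.resize(c["img"][130:260,80:320],(480,260)),cv2.resize(s["img"][80:210,150:310],(320,260))])); print(robot.read_time())
```

```text
[0.4996 0.1769 0.05  ]Traceback (most recent call last):
  File "<stdin>", line 5, in <module>
station.IKError: the arm cannot take that pose within its joint ranges
```

Run:
```python
from h import *
np.set_printoptions(precision=4,suppress=True)
o,z=tilt(np.radians(15),np.radians(45),0)
d=np.array([*F(.18,0),.050])
ik=lambda g:robot.inverse_kinematics(cmd(g,z),o)
for m in([.42,-.05,.24],[.43,-.03,.22],[.43,.02,.2]): print(m,ik(m))
pts=[d+[0,0,.05],d-[0,0,.004],d-.12*z]
for p in pts: print(ik(p))
assert all(ik(p) is not None for p in pts+[[.42,-.05,.24]])
robot.reach(cmd([.42,-.05,.24],z),o)
robot.reach(cmd(d+[0,0,.05],z),o)
robot.move_linear(cmd(d+[0,0,.012],z),o,vel=.15); print(robot.read_time(),robot.read_ft_force())
hit=robot.move_linear(cmd(d-[0,0,.004],z),o,vel=.03,force_limit=3); print(hit,robot.read_eef_pos()-cmd(d,z),robot.read_ft_force())
robot.grip(1.0); 
robot.move_linear(cmd(d-.12*z,z),o,vel=.2); print(robot.read_time())
robot.reach([.34,-.10,.22],down(np.radians(-80)))
c=robot.capture("top"); s=robot.capture("side")
for n,cc in(("top",c),("side",s)):
    for r in robot.outline_of(cc,"burner")[:4]:
        Q=cloud(cc,r["region"]); Q=Q[(Q[:,2]>.064)&(Q[:,2]<.085)]
        if len(Q)>20: print(n,"burner",r["p"],cv2.minEnclosingCircle((Q[:,:2]*1000).astype(np.float32)),np.percentile(Q[:,2],[5,50,95]))
    for r in robot.outline_of(cc,"ramekin")[:2]:
        Q=cloud(cc,r["region"]); Q=Q[(Q[:,2]>.035)&(Q[:,2]<.055)]
        if len(Q)>20: print(n,r["p"],cv2.minEnclosingCircle((Q[:,:2]*1000).astype(np.float32)))
    for r in robot.outline_of(cc,"board")[:1]:
        Q=cloud(cc,r["region"]);Q=Q[(Q[:,2]>.009)&(Q[:,2]<.017)];print(n,cv2.minAreaRect((Q[:,:2]*1000).astype(np.float32)))
    for q in("big_disc","small_disc"): 
        for r in robot.spot_point(cc,q)[:1]: print(n,q,r["p"],onz(cc,r["position"],.014))
cv2.imwrite("pics/k.png",np.hstack([cv2.resize(c["img"][130:260,80:320],(480,260)),cv2.resize(s["img"][80:210,150:310],(320,260))])); print(robot.read_time())
```

```text
[0.42, -0.05, 0.24] [-0.7798 -0.7157  2.1192  0.6788  1.3343  0.5043]
[0.43, -0.03, 0.22] [-0.6793 -0.7131  2.1574  0.6486  1.241   0.5596]
[0.43, 0.02, 0.2] None
[ 0.2105 -0.3675  2.2213  0.0752  0.5042  1.4686]
[ 0.2105 -0.2673  2.2789  0.1068  0.3471  1.434 ]
[ 0.1892 -0.7009  2.3217  0.0762  0.7382  1.463 ]
37.875 [ 0.576   0.0618 -1.375 ]
True [ 0.0007  0.0001 -0.0001] [2.2358 0.0142 0.7104]
39.85
top 0.33 ((565.1134643554688, 218.71189880371094), 7.046306133270264)
top 0.27 ((406.9571838378906, -308.28936767578125), 25.60184669494629)
top ((563.5413208007812, 249.00819396972656), (21.697032928466797, 78.0427474975586), 3.040623426437378)
top big_disc 0.64 [0.5023 0.1781 0.014 ]
top small_disc 0.88 [0.5123 0.0728 0.014 ]
side burner 0.93 ((657.3681640625, -473.5286865234375), 25.710758209228516) [0.0641 0.0649 0.0668]
side burner 0.83 ((490.0712585449219, -447.4236755371094), 25.1566104888916) [0.0641 0.065  0.0684]
side burner 0.64 ((504.7398681640625, 171.74359130859375), 27.952247619628906) [0.0675 0.076  0.0807]
side 0.96 ((417.1954345703125, -173.52468872070312), 32.49829864501953)
side ((512.2412719726562, 86.45743560791016), (113.82289123535156, 244.75486755371094), 6.076804161071777)
side big_disc 0.86 [0.4908 0.184  0.014 ]
41.5833
```

View pics/k.png

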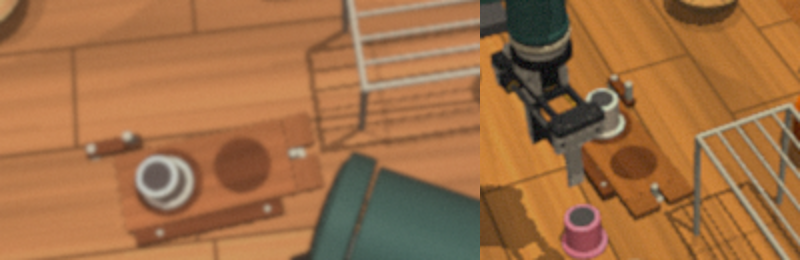

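The burner stands upright in the big disc, ringed evenly by it at left-half (167,187). The cleat is behind the board and the small disc at (243,163) is free. I'll check the burner's offset in numbers, then move the ramekin.

Run:
```python
from h import *
np.set_printoptions(precision=4,suppress=True)
def look():
    c=robot.capture("top"); P=cloud(c)
    b=lambda x,y,z0,z1,h=.05: P[(abs(P[:,0]-x)<h)&(abs(P[:,1]-y)<h)&(P[:,2]>z0)&(P[:,2]<z1)]
    for n,q,z0,z1 in(("burner",F(.18,0),.066,.085),("ramekin",F(.075,0),.05,.064)):
        Q=b(*q,z0,z1)
        if len(Q)>20:
            ce,rr=cv2.minEnclosingCircle((Q[:,:2]*1000).astype(np.float32)); print(n,len(Q),np.array(ce),rr,"off mm",np.hypot(*(np.array(ce)-q*1000)),np.percentile(Q[:,2],[5,50,95]))
    return c
look()
phi=HOME-np.pi/2; o=down(phi); g=np.array([.4163,-.1738]); d=F(.075,0)
T=lambda p,z:[*p,z-TO]
robot.reach(T(g,.08),o)
hit=robot.move_linear(T(g,.012),o,vel=.12,force_limit=6); print("down",hit,robot.read_ft_force())
if not hit:
    robot.grip(0.0,15); print("w mm",robot.read_gripper_width()*94)
    robot.move_linear(T(g,.13),o,vel=.25); print(robot.read_gripper_width()*94,robot.read_ft_force())
    robot.reach(T([.40,-.02],.16),o); robot.reach(T(d,.09),o)
    robot.move_linear(T(d,.040),o,vel=.15); print(robot.read_gripper_width()*94,robot.read_time())
    hit=robot.move_linear(T(d,.022),o,vel=.03,force_limit=3); print("place",hit,robot.read_eef_pos(),robot.read_ft_force())
    robot.grip(1.0); robot.move_linear(T(d,.16),o,vel=.2); robot.reach([.33,-.15,.22],o)
    c=look(); s=robot.capture("side")
    for r in robot.outline_of(s,"ramekin")[:2]:
        Q=cloud(s,r["region"]); Q=Q[(Q[:,2]>.05)&(Q[:,2]<.066)]
        if len(Q)>10: print("side ram",r["p"],cv2.minEnclosingCircle((Q[:,:2]*1000).astype(np.float32)),d)
    Q=cloud(c); Q=Q[(abs(Q[:,0]-.565)<.03)&(abs(Q[:,1]-.217)<.03)&(Q[:,2]>.035)]; print("peg",len(Q),Q.mean(0) if len(Q) else 0)
    cv2.imwrite("pics/l.png",np.hstack([cv2.resize(c["img"][130:260,80:320],(480,260)),cv2.resize(s["img"][80:210,150:310],(320,260))]))
print(robot.read_time())
```

```text
burner 364 [500.7207 175.3522] 28.089332580566406 off mm 1.97253448735857 [0.0714 0.0752 0.0782]
down False [ 0.2195 -0.1268 -0.0733]
w mm 59.65971807967224
59.4572692552816 [-0.6279 -0.5244 -1.156 ]
59.97276811949209 46.8583
place True [0.5113 0.0726 0.0014] [1.0978 0.7908 1.7511]
burner 361 [500.6969 175.8421] 28.25783348083496 off mm 1.5854219129798448 [0.0712 0.075  0.0779]
ramekin 135 [511.932   72.4712] 30.43586540222168 off mm 1.0359181019990158 [0.0517 0.0585 0.0622]
side ram 0.54 ((512.7567749023438, 73.03424835205078), 32.582054138183594) [0.5109 0.0726]
peg 32 [0.5643 0.2174 0.0485]
50.1917
```

View pics/l.png

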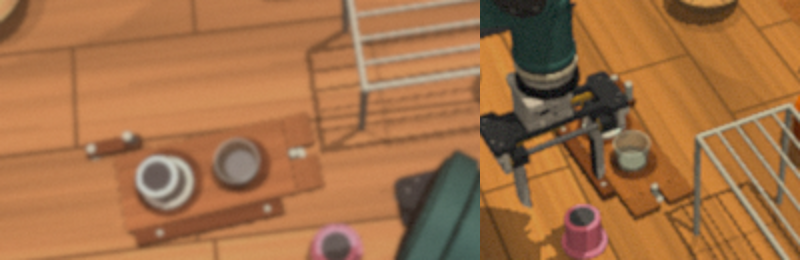

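The view shows the burner at (165,185) and the ramekin at (238,162), both upright inside their discs. The cleat is behind the board, the board lies along the fence, and the arm is clear of everything. I'm handing it in.

```bash
python3 -c "
from h import *
robot.close_job(); print(robot.read_time())"
```

```text
the job is handed in; nothing more can be done
the job is handed in; nothing more can be done
```

I did every step in order and handed the job in at about 50 s of the 72 s; no verdict is reported.

**What I did:** I pushed the board round its pin to the fence, where it stopped on the 8 N limit. I swung the cleat behind the board, then took the burner out from under the rack with the tool tilted 45° and stood it on the large disc. The ramekin went on the small disc last.

**Last checks:**

| Item | Measured |
|---|---|
| Burner | 1.6 mm from the large disc's centre, top at about 75 mm as expected on the board |
| Ramekin | 1.0 mm from the small disc's centre by the top camera (about 2 mm by the side camera) |
| Cleat | peg about 2 mm from where it should be when locked, so about 1.6 rad |
| Board | 96.1–96.5° in the camera fits, against a home direction I estimated at about 96° |

The arm was clear of everything. I last measured the tin (before taking the burner) and the tumbler (just after placing it) at their starting places. I saw no rack contact force while reaching in or out.

**What failed or disagreed:**
- **First push:** it passed over the board without touching it. The real fingertips are about 24 mm shorter than the reported TCP. I found this with a gentle touch on the counter and corrected for it from then on.
- **Burner move:** one waypoint was out of the arm's reach, so I rerouted; nothing moved.
- **Single readings:** the side camera put the burner about 7 mm off-centre. One top-camera outline of the board picked up the cleat instead. I relied on the direct top-camera measurements.

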